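# Fetch the retained sample from the back of the lane for the haze meter

### The job

The red-capped sample bottle at the closed end of the lane rack is due for a haze check. Slide the two bottles in front of it out of their lane and set both aside on the black rubber mat, fetch the red-capped bottle and stand it fully down in the well of the haze meter, then slide the two back into the lane, each to the place where it stood. Keep every bottle upright, and leave the three in the other lane where they are.

Things in the scene. Friction and masses are not known exactly. Their poses are not given: they have to be found in the camera images.
- red_bottle: amber glass sample bottle with a red screw cap, loose, upright; origin at the centre of its underside, z up; 112 mm high, 0.13-0.25 kg: body 54 mm diameter to 56 mm up, near-flat shoulder, neck 26 mm diameter from 65 mm, cap 28 mm diameter (30 over its lower rim) from 86 to 112 mm; starts at the shut end of one of the rack's lanes, behind two others
- white_bottle: amber glass sample bottle with a white screw cap, loose, upright; origin at the centre of its underside, z up; 112 mm high, 0.13-0.25 kg: body 54 mm diameter to 56 mm up, near-flat shoulder, neck 26 mm diameter from 65 mm, cap 28 mm diameter (30 over its lower rim) from 86 to 112 mm
- blue_bottle: amber glass sample bottle with a blue screw cap, loose, upright; origin at the centre of its underside, z up; 112 mm high, 0.13-0.25 kg: body 54 mm diameter to 56 mm up, near-flat shoulder, neck 26 mm diameter from 65 mm, cap 28 mm diameter (30 over its lower rim) from 86 to 112 mm
- yellow_bottle: amber glass sample bottle with a yellow screw cap, loose, upright; origin at the centre of its underside, z up; 112 mm high, 0.13-0.25 kg: body 54 mm diameter to 56 mm up, near-flat shoulder, neck 26 mm diameter from 65 mm, cap 28 mm diameter (30 over its lower rim) from 86 to 112 mm
- black_bottle: amber glass sample bottle with a black screw cap, loose, upright; origin at the centre of its underside, z up; 112 mm high, 0.13-0.25 kg: body 54 mm diameter to 56 mm up, near-flat shoulder, neck 26 mm diameter from 65 mm, cap 28 mm diameter (30 over its lower rim) from 86 to 112 mm
- green_bottle: amber glass sample bottle with a green screw cap, loose, upright; origin at the centre of its underside, z up; 112 mm high, 0.13-0.25 kg: body 54 mm diameter to 56 mm up, near-flat shoulder, neck 26 mm diameter from 65 mm, cap 28 mm diameter (30 over its lower rim) from 86 to 112 mm
- lane_rack: fixed metal rack, 190 (x) by 210 mm (y), no floor; origin: centre, on the console top. 4 mm deck, top 72 mm up, covers two lanes along y (at x = -42, +42 mm) but for 38 mm slots for the necks: bottles slide, and are clear to lift only past y = +140 mm, beyond the open +y end (deck to y = 105, rounded noses); -y end shut. Marked places at y = -68, 0, 68 mm. Shoulders 4-10 mm below the deck
- drip_mat: fixed flat black ribbed rubber mat, 104 mm along its x, 176 mm along its y, 4 mm thick; origin at its centre on the underside
- meter_well (a point): floor centre of the round well in the white bench haze meter (fixed, 112 mm broad, 114 mm deep, keypad slope at its front, -x); z up. Well floor 10 mm and rim 44 mm above the console top, well 62 mm diameter with a 5 mm chamfer at the mouth. A bottle stands in it with shoulder and cap above the rim

How it is judged:
By the outcome, as a careful person would: the job done as asked, in the order asked, and still so for the second after the job is handed in, with the robot touching nothing.
It also fails if it takes over 115 s, if anything falls off the work surface, if the arm or the gripper's body presses on something with over 40 N, if the wrist force passes 120 N, or if a joint passes its speed limit or range.

### The arm

A 6-joint arm with a two-finger parallel gripper is mounted at the origin on a cart in front of the work surface, level with it; the furniture and walls round the work are solid. World frame = base frame: x ahead of the robot, y to its left, z up, the work surface at z = 0. Lengths are in m, angles in rad, forces in N, time in s.
With the tool pointing down it reaches from about 0.35 to 0.85 m from the base axis. Payload 8.1 kg.
Tool frame: the origin (TCP) lies on the mounting face of the last link; the fingertips stand 186 mm ahead of it and the grasp point (between the pads) lies 167 mm ahead of it; z points along the fingers, y is the line along which they close (so a half turn about z gives the same grasp; the last joint's range is limited). The gripper opens to 93 mm and grips with 3 to 60 N. Pads are 15 mm wide; open, the fingers measure 128 mm over their backs; the gripper's body (75 mm by 188 mm) begins 65 mm behind the grasp point.
Start: joints at [-1.374, 0.13, 1.488, -0, 1.523, -0.085], TCP at [0.167, -0.576, 0.405] pointing down, gripper open.
Joint ranges: [-2.96, 2.96], [-0.89, 2.26], [0.02, 2.5], [-1.34, 4.48], [0, 2.73], [-2.66, 2.66]. Speed limits (rad/s): [2.39, 2.39, 2.79, 3.14, 3.14, 3.14].

### API

Orientations are given as a rotation vector (axis times angle).
In Python, from plant import * gives the robot as it stands. The module is installed in compiled form; this text tells all that it offers.
- The arm moves only by the tool arm_command, never from a script. Its argument "increments" is a list of rows, each a list of 6 numbers: the shift along the tool's x, y, z in units of 0.2 m (1.0 is 0.2 m), then the turn, a rotation vector about the tool's x, y, z in units of pi rad (1.0 is pi rad). A call has exactly 5 rows; each row is the pose to reach, as a shift and turn from the pose commanded when the call began, along the tool's axes at that moment, turning the shorter way round; what a row does not reach only later rows make up. A row lasts 1/8 s, in which the tool goes at most 62.5 mm and 10.7 degrees, less where a joint would pass 70% of its speed; a pose out of reach is approached as far as the arm can. A call with a number of a shift or a turn outside -1 to 1 is refused whole. A call with a gripper value outside its range is refused whole. "fingers" is the closure, from -1 (fully open) to 1 (shut), set as the call begins (left out, the last holds). The fingers move at their own pace and stop on an object; "force" is the grip in N (left out, the last holds). Time passes only in rows, so rows that repeat a pose let the fingers close, or fill a call up. It gives the time, the measured TCP pose, the force, the opening and the grip force at its end, in the units of the state.
- read_state(): the state, without advancing time (a new reading comes with each control period).
- read_camera(name): name is "side" or "top"; returns a dict with "image" (420x560x3 uint8, red, green, blue), "fx", "fy", "cx", "cy" (pixels), "T" (4x4, takes a point from camera to world coordinates). Camera axes: x right, y down, z forward; pixel columns grow to the right and rows downward; lengths in m; the calibration is good to about 2 mm. A picture is of the moment at which its call begins. There is no depth.
- close_job(): hands the job in; it is judged then, once.
The state is a dict: "t": time; "q": joint angles; "dq": joint speeds; "joint_torque": joint torques, N m; "tool_pos": TCP position; "orientation": TCP orientation; "force": force on the tool from outside, world axes, zero at the start; "wrist_torque": the same for the moment, N m; "opening": finger opening in m; "gripper_force": force on a finger pad.
Only numpy, scipy, OpenCV 4.12 (cv2) and the standard library are available. Lean on these libraries where they do the work, as an engineer would, in place of code of your own. Each camera call takes 0.05 s, during which the arm holds its last target. There are 200 camera calls.

## Working session

There is one attempt and no reset: what is moved stays moved. The work goes in short steps, Python scripts to look and compute and a tool call to move; the robot and the scene stay as the last step left them, time stands still between calls to the robot, and variables do not carry over. Pictures are saved under pics/ and viewed, at most 14 in all, crops included, and the job is handed in when it is done.

Besides the shell and the picture viewer there is one more tool, called after "Request:" by a JSON object that holds its "api" and its "payload", one argument or row to a line. arm_command: Moves the arm, as the interface text tells. Shifts and turns lie within -1 to 1; 1 stands for 0.2 m of shift or pi rad of turn. Its arguments: {"type":"object","properties":{"increments":{"type":"array","items":{"type":"array","items":{"type":"number","minimum":-1,"maximum":1}}},"fingers":{"type":"number"},"force":{"type":"number"}},"required":["increments"]}

```bash
mkdir -p pics
python3 - <<'E'
from plant import *
import cv2,numpy as np
s=read_state();print(s['t'],s['tool_pos'],s['orientation'],s['force'],s['opening'])
for n in('top','side'):
    c=read_camera(n);cv2.imwrite(f'pics/{n}0.png',c['image'][:,:,::-1]);print(n,c['fx'],c['fy'],c['cx'],c['cy'],np.round(c['T'],4).tolist())
E
```

```text
0.0 [ 0.16682901 -0.57611395  0.40367838] [-3.10868576e+00 -4.40928809e-01  1.37166758e-04] [ 0.06352516  0.33610314 -0.38085787] 0.09295361234289586
top 389.94954815826065 389.94954815826065 279.4746777035696 214.00156188059697 [[-0.0257, -0.9984, 0.0503, 0.4456], [-0.9997, 0.0257, -0.0011, -0.03], [-0.0002, -0.0504, -0.9987, 1.0182], [0.0, 0.0, 0.0, 1.0]]
side 414.44114949783955 414.44114949783955 272.8538941722537 207.57928631227014 [[-0.9766, -0.1258, 0.1745, 0.339], [-0.2147, 0.523, -0.8248, 0.6886], [0.0125, -0.843, -0.5378, 0.5053], [0.0, 0.0, 0.0, 1.0]]
```

View pics/top0.png

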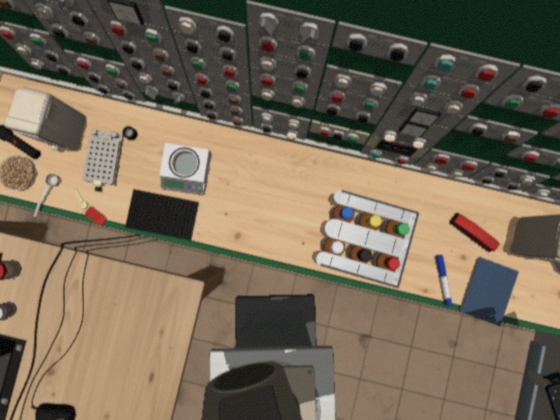

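View pics/side0.png

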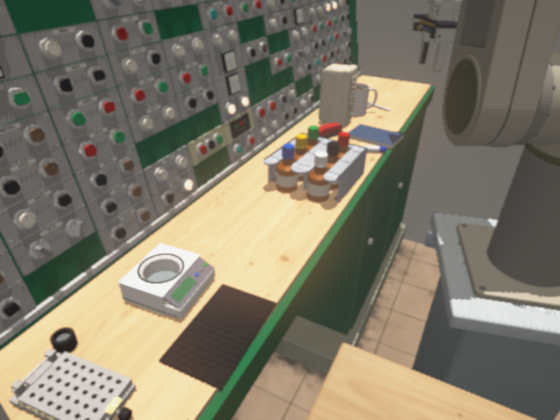

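The top view shows the lane with white (337,247), black (365,255) and red (393,263) caps; its open end is to the left (+y). The meter well is at (185,161) and the mat spans about (127–198, 190–240). The side view shows the same layout with nothing in the way.

```bash
cat > h.py <<'E'
from plant import *
import cv2,numpy as np
from scipy.spatial.transform import Rotation as Ro
def ray(c,uv,z):
    T=c['T'];d=T[:3,:3]@np.array([(uv[0]-c['cx'])/c['fx'],(uv[1]-c['cy'])/c['fy'],1]);o=T[:3,3]
    return (o+d*(z-o[2])/d[2])[:2]
def blob(c,lo,hi,box,big=True):
    u0,u1,v0,v1=box
    h=cv2.cvtColor(c['image'],cv2.COLOR_RGB2HSV)[v0:v1,u0:u1]
    m=cv2.inRange(h,lo,hi)
    n,l,s,ce=cv2.connectedComponentsWithStats(m)
    if n<2:return None
    i=1+np.argmax(s[1:,4]);return ce[i]+[u0,v0],s[i]
HSV={'red':((0,130,60),(5,255,255)),'yellow':((22,130,100),(35,255,255)),'blue':((105,130,50),(128,255,255)),'green':((50,100,40),(85,255,255)),
'white':((0,0,165),(180,60,255)),'black':((0,0,0),(180,255,45))}
def inc(target,rot=None):
    "increments (units) from the measured pose to a world TCP target"
    s=read_state();R=Ro.from_rotvec(s['orientation'])
    d=R.inv().apply(np.array(target)-s['tool_pos'])/.2
    r=(R.inv()*rot).as_rotvec()/np.pi if rot is not None else np.zeros(3)
    return np.round(np.r_[d,r],4)
E
python3 - <<'E'
from h import *
c=read_camera('top')
B={'red':(380,408,250,276),'yellow':(362,390,210,232),'blue':(335,358,203,222),'green':(390,412,218,238),'white':(328,345,238,256),'black':(355,375,246,263)}
for k,b in B.items():
    r=blob(c,*HSV[k],b);print(k,r, ray(c,r[0],.106) if r else '')
g=cv2.cvtColor(c['image'],cv2.COLOR_RGB2HSV)
m=cv2.inRange(g,(0,0,0),(180,255,60))[180:250,115:205];cs=cv2.findContours(m,0,2)[0];k=max(cs,key=cv2.contourArea)
r=cv2.minAreaRect(k);print('mat',r,[ray(c,p+[115,180],.004).round(4).tolist() for p in cv2.boxPoints(r)])
b=lambda n,u0,u1,v0,v1,f:cv2.imwrite(n,cv2.resize(c['image'][v0:v1,u0:u1,::-1],None,fx=f,fy=f,interpolation=cv2.INTER_CUBIC))
a=cv2.resize(c['image'][180:290,310:425,::-1],None,fx=4,fy=4,interpolation=2)
d=cv2.resize(c['image'][140:250,120:215,::-1],None,fx=4,fy=4,interpolation=2)[:440,:360]
cv2.imwrite('pics/crop1.png',np.hstack([d,a])[:, :800])
E
```

```text
red (array([391.82014388, 262.81294964]), array([  5,   7,  14,  13, 139], dtype=int32)) [ 0.37114013 -0.28939535]
yellow (array([374.81512605, 220.68907563]), array([  7,   5,  13,  12, 119], dtype=int32)) [ 0.47017448 -0.25355977]
blue (array([346.05555556, 212.51851852]), array([  5,   4,  13,  12, 108], dtype=int32)) [ 0.49104218 -0.18694016]
green (array([401.0703125, 228.7109375]), array([  4,   6,  15,  11, 128], dtype=int32)) [ 0.44984905 -0.31419909]
white (array([337.87218045, 245.36090226]), array([  4,   0,  13,  16, 133], dtype=int32)) [ 0.41485032 -0.16522657]
black (array([360.25 , 254.275]), array([ 3,  4,  7, 10, 40], dtype=int32)) [ 0.39280915 -0.21666042]
mat ((46.01922607421875, 34.903839111328125), (66.67947387695312, 38.242637634277344), 11.309932708740234) [[0.4729, 0.3724], [0.5704, 0.3523], [0.5317, 0.182], [0.4346, 0.203]]
```

View pics/crop1.png

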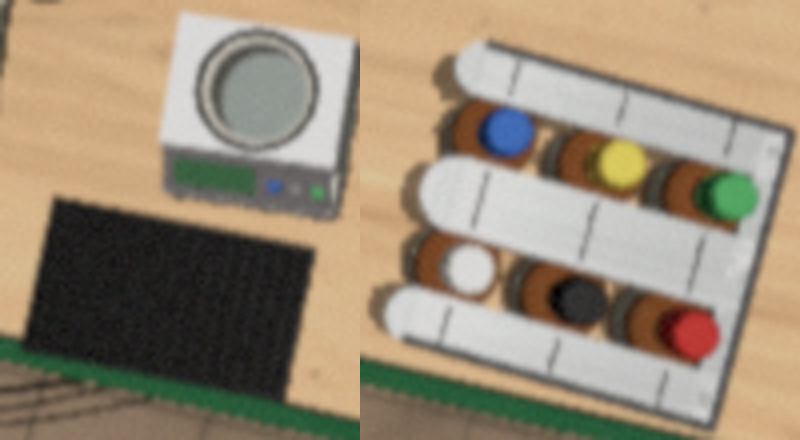

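The crop puts the caps at full-image pixels white (337.3,247.2), black (364.8,255) and red (393,263.5). The well rim centre is at (184.3,162.5). The place marks run across the deck.

Run:
```python
from h import *
c=read_camera('top')
for k,p in dict(white=(337.25,247.25),black=(364.75,255),red=(393,263.5),blue=(347,213),yellow=(375.5,221),green=(403,229)).items(): print(k,ray(c,p,.112).round(4))
f=lambda x,y:(310+(x-360)/4,180+y/4)
for p in [(488,43),(793,130),(712,428),(403,338)]: print('deck',ray(c,f(*p),.072).round(4))
for p in [(447,310),(442,345),(557,343),(549,372),(665,372),(656,410),(518,60),(512,95),(737,122),(727,152),(488,175),(472,224),(705,240),(690,287)]: print('mark',ray(c,f(*p),.072).round(4))
print('well',ray(c,(184.25,162.5),.044),ray(c,(185.5,163),.01))
c=read_camera('side')
for k,b in {'red':(330,360,125,155),'yellow':(290,315,130,152),'blue':(275,300,140,165),'white':(308,332,148,172)}.items():
    r=blob(c,*HSV[k],b);print(k,r[0],r[1],ray(c,r[0],.099).round(4))
im=c['image'];a=cv2.resize(im[100:210,255:375,::-1],None,fx=3.6,fy=3.6,interpolation=2);d=cv2.resize(im[230:325,110:225,::-1],None,fx=3.1,fy=4.16,interpolation=2)
a=a[:390];d=cv2.resize(d,(356,396))[:390];cv2.imwrite('pics/crop2.png',np.hstack([d,a]))
```

```text
white [ 0.4107 -0.1628]
black [ 0.3912 -0.2258]
red [ 0.37   -0.2904]
blue [ 0.4896 -0.1881]
yellow [ 0.4692 -0.2537]
green [ 0.449  -0.3168]
deck [ 0.5461 -0.1847]
deck [ 0.4883 -0.3682]
deck [ 0.3101 -0.3116]
deck [ 0.3687 -0.1274]
mark [ 0.3849 -0.1545]
mark [ 0.3639 -0.1508]
mark [ 0.3633 -0.2202]
mark [ 0.3461 -0.2148]
mark [ 0.3443 -0.2847]
mark [ 0.3217 -0.2783]
mark [ 0.5352 -0.2026]
mark [ 0.514  -0.1983]
mark [ 0.494  -0.3343]
mark [ 0.4759 -0.3275]
mark [ 0.4657 -0.182 ]
mark [ 0.4363 -0.1713]
mark [ 0.423 -0.312]
mark [ 0.3949 -0.3018]
well [0.63068746 0.20540298] [0.63574997 0.21037778]
red [343.13445378 138.31092437] [  8   6  11  15 119] [ 0.3698 -0.2877]
yellow [301.65957447 136.06382979] [ 7  4 11  5 47] [ 0.4722 -0.2767]
blue [288.         145.93103448] [ 9  4  9  5 29] [ 0.4944 -0.2094]
white [315.32270916 155.78486056] [  0   0  20  23 251] [ 0.424 -0.171]
```

View pics/crop2.png

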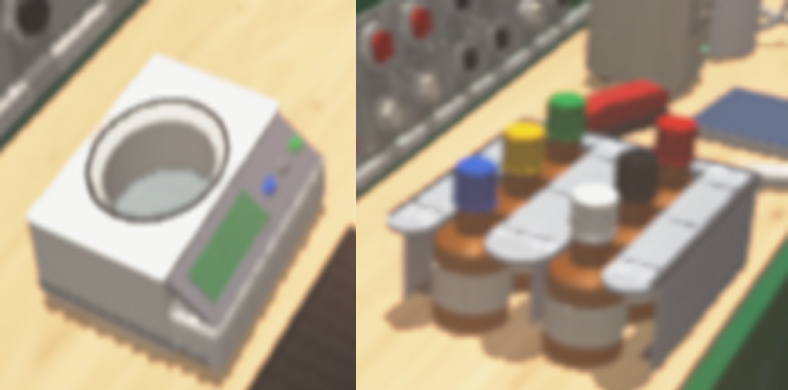

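Rack axes: +y points at 72.4° in world, centre (0.431,-0.240), and the caps agree with the marked places to about 1.5 mm. Next I work out the approach.

```bash
cat >> h.py <<'E'
th=np.radians(72.4);C=np.array([.4310,-.2398]);uy=np.array([np.cos(th),np.sin(th)]);ux=np.array([uy[1],-uy[0]])
RT=Ro.from_matrix(np.array([np.r_[-ux,0],np.r_[uy,0],[0,0,-1]]).T)
def rk(p): p=np.array(p[:2])-C; return np.array([p@ux,p@uy])
def st():
    s=read_state();e=(RT.inv()*Ro.from_rotvec(s['orientation'])).as_rotvec()
    print('t',round(s['t'],2),'rack XYZ mm',np.round(np.r_[rk(s['tool_pos']),s['tool_pos'][2]]*1000,1),'rot err deg',np.degrees(e).round(2),'F',np.round(s['force'],1),'open',round(s['opening']*1000,1),round(s['gripper_force'],1),'q6',round(s['q'][5],2))
def W(X,Y):return C+X*ux+Y*uy
E
python3 - <<'E'
from h import *
c=read_camera('side');w=ray(c,(160.7,268.4),.044);print('well side',w,rk(w))
s=read_state();R=Ro.from_rotvec(s['orientation']);p=s['tool_pos'];tgt=np.r_[W(-.042,.068),.36]
rel=(R.inv()*RT).as_rotvec();print(rel/np.pi)
rel=np.array([0,0,rel[2]])
for f0,f1 in((0,.35),(.35,.68),(.68,1)):
    a=R*Ro.from_rotvec(rel*f0);print(np.round(a.inv().apply((tgt-p)*(f1-f0))/.2,3),rel*(f1-f0)/np.pi)
st()
E
```

```text
well side [0.63062901 0.20993934] [0.05429688 0.48904914]
[-5.20359845e-05 -2.80598057e-04 -8.12534428e-01]
[ 0.613 -0.577  0.078] [ 0.          0.         -0.28438705]
[0.786 0.109 0.074] [ 0.          0.         -0.26813636]
[0.428 0.639 0.071] [ 0.          0.         -0.26001102]
t 0.3 rack XYZ mm [-150.  -400.6  404.4] rot err deg [1.0000e-02 5.0000e-02 1.4626e+02] F [ 0.1 -0.8  0.4] open 93.3 0.0 q6 -0.09
```

Request:
{"api": "arm_command", "payload": {
  "increments": [
    [0.123,-0.115,0.016,0,0,-0.057],
    [0.245,-0.231,0.031,0,0,-0.114],
    [0.368,-0.346,0.047,0,0,-0.171],
    [0.49,-0.462,0.062,0,0,-0.227],
    [0.613,-0.577,0.078,0,0,-0.284]
  ],
  "fingers": 0.05,
  "force": 25
}}

```text
t: 0.92
tool_pos: [0.253, -0.4304, 0.3891]
orientation: [2.611, 1.747, 0.0]
force: [0.4, 0.5, -0.2]
opening: 0.0479
gripper_force: 0.0
```

Request:
{"api": "arm_command", "payload": {
  "increments": [
    [0.157,0.022,0.015,0,0,-0.054],
    [0.314,0.044,0.03,0,0,-0.107],
    [0.472,0.065,0.044,0,0,-0.161],
    [0.629,0.087,0.059,0,0,-0.214],
    [0.786,0.109,0.074,0,0,-0.268]
  ]
}}

```text
t: 1.55
tool_pos: [0.3338, -0.2939, 0.3744]
orientation: [1.669, 2.661, -0.0]
force: [0.9, 0.3, 0.3]
opening: 0.0442
gripper_force: 0.0
```

Request:
{"api": "arm_command", "payload": {
  "increments": [
    [0.107,0.16,0.018,0,0,-0.065],
    [0.214,0.32,0.036,0,0,-0.13],
    [0.321,0.48,0.053,0,0,-0.195],
    [0.428,0.639,0.071,0,0,-0.26],
    [0.428,0.639,0.071,0,0,-0.26]
  ]
}}

```text
t: 2.17
tool_pos: [0.4127, -0.1605, 0.3599]
orientation: [-0.472, -3.106, -0.001]
force: [-0.3, -0.6, 0.4]
opening: 0.0444
gripper_force: 0.0
```

Run:
```python
from h import *
st();s=read_state();print(inc(np.r_[W(-.042,.068),.30],RT))
```

```text
t 2.17 rack XYZ mm [-41.5  70.1 359.9] rot err deg [-0.04  0.01 -0.32] F [-0.3 -0.6  0.4] open 44.4 0.0 q6 -1.76
[ 2.700e-03 -1.050e-02  2.993e-01  2.000e-04 -1.000e-04  1.800e-03]
```

Request:
{"api": "arm_command", "payload": {
  "increments": [
    [0,0,0.1,0,0,0],
    [0,0,0.22,0,0,0],
    [0,0,0.34,0,0,0],
    [0,0,0.455,0,0,0],
    [0,0,0.455,0,0,0]
  ]
}}

```text
t: 2.8
tool_pos: [0.411, -0.162, 0.2674]
orientation: [-0.483, -3.101, -0.002]
force: [1.0, 0.1, -0.6]
opening: 0.044
gripper_force: 0.0
```

Run:
```python
from h import *
im=read_camera('side')['image'];cv2.imwrite('pics/g1.png',cv2.resize(im[60:230,220:420,::-1],None,fx=3.5,fy=3.5,interpolation=2))
st()
```

```text
t 2.85 rack XYZ mm [-41.9  67.9 268.8] rot err deg [-0.02  0.1   0.09] F [ 1.1 -0.6  1.2] open 44.2 0.0 q6 -1.75
```

View pics/g1.png

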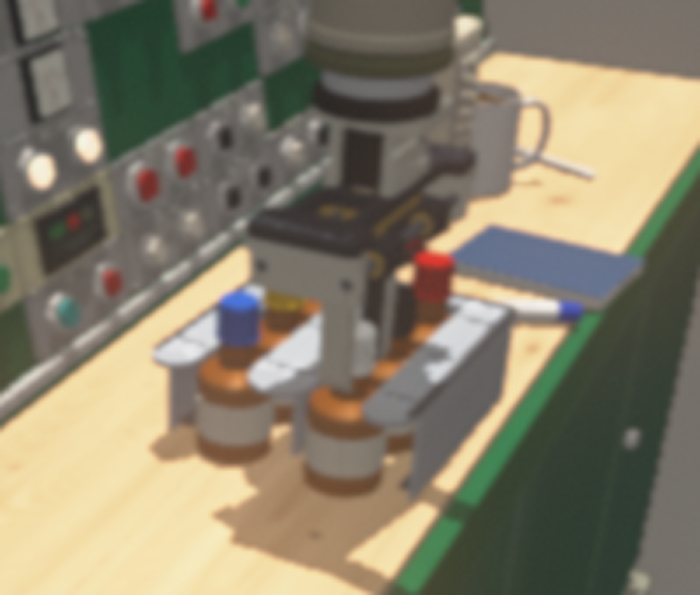

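The fingers straddle the white cap (around crop pixel (362,345)), clear of the black cap behind it. Now I grip.

Request:
{"api": "arm_command", "payload": {
  "increments": [
    [0,0,0,0,0,0],
    [0,0,0,0,0,0],
    [0,0,0,0,0,0],
    [0,0,0,0,0,0],
    [0,0,-0.01,0,0,0]
  ],
  "fingers": 1,
  "force": 25
}}

```text
t: 3.48
tool_pos: [0.4118, -0.1625, 0.2712]
orientation: [-0.483, -3.104, -0.0]
force: [0.8, 0.2, -2.4]
opening: 0.0274
gripper_force: 25.0
```

```bash
python3 -c "
from h import *
st()"
```

```text
t 3.48 rack XYZ mm [-41.7  67.9 271.2] rot err deg [-0.01  0.01  0.1 ] F [ 0.8  0.2 -2.4] open 27.4 25.0 q6 -1.75
```

Request:
{"api": "arm_command", "payload": {
  "increments": [
    [0,0.08,0,0,0,0],
    [0,0.2,0,0,0,0],
    [0,0.32,0,0,0,0],
    [0,0.44,0,0,0,0],
    [0,0.5,0,0,0,0]
  ]
}}

```text
t: 4.1
tool_pos: [0.4423, -0.0655, 0.2707]
orientation: [-0.481, -3.104, -0.001]
force: [1.0, 0.0, -0.7]
opening: 0.0273
gripper_force: 25.0
```

Request:
{"api": "arm_command", "payload": {
  "increments": [
    [0,0,0,0,0,0],
    [0,0,-0.06,0,0,0],
    [0,0,-0.16,0,0,0],
    [0,0,-0.26,0,0,0],
    [0,0,-0.32,0,0,0]
  ]
}}

```text
t: 4.72
tool_pos: [0.4425, -0.068, 0.337]
orientation: [0.485, 3.102, -0.001]
force: [-0.2, -0.1, -1.6]
opening: 0.0276
gripper_force: 25.0
```

Run:
```python
from h import *
im=read_camera('side')['image'];cv2.imwrite('pics/g2.png',cv2.resize(im[60:260,200:400,::-1],None,fx=2.5,fy=2.5,interpolation=2))
st()
```

```text
t 4.78 rack XYZ mm [-40.7 167.3 338.3] rot err deg [-0.01 -0.21  0.15] F [0.2 0.1 0.6] open 27.1 25.0 q6 -1.53
```

View pics/g2.png

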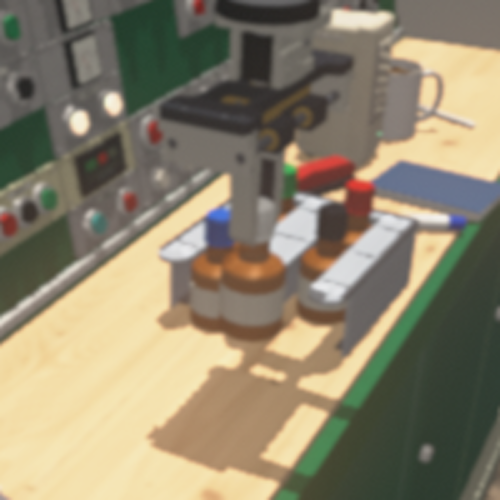

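The white bottle hangs upright at about (252,290) in the crop, clear of the rack. Now I carry it to the mat.

Request:
{"api": "arm_command", "payload": {
  "increments": [
    [0.02,0.15,0,0,0,0],
    [0.05,0.36,0,0,0,0],
    [0.08,0.58,0,0,0,0],
    [0.11,0.8,0,0,0,0],
    [0.13,0.98,0,0,0,0]
  ]
}}

```text
t: 5.4
tool_pos: [0.4771, 0.1286, 0.3348]
orientation: [-0.483, -3.104, 0.0]
force: [-0.0, 0.4, -1.2]
opening: 0.0274
gripper_force: 25.0
```

Request:
{"api": "arm_command", "payload": {
  "increments": [
    [0.03,0.2,0,0,0,0],
    [0.06,0.42,0,0,0,0],
    [0.09,0.64,0,0,0,0],
    [0.12,0.84,0,0,0,0],
    [0.12,0.965,0,0,0,0]
  ]
}}

```text
t: 6.02
tool_pos: [0.5128, 0.32, 0.3345]
orientation: [-0.482, -3.104, 0.001]
force: [-0.2, -0.7, -0.9]
opening: 0.0276
gripper_force: 25.0
```

Request:
{"api": "arm_command", "payload": {
  "increments": [
    [0,0,0,0,0,0],
    [0,0,0.06,0,0,0],
    [0,0,0.15,0,0,0],
    [0,0,0.23,0,0,0],
    [0,0,0.28,0,0,0]
  ]
}}

```text
t: 6.65
tool_pos: [0.5124, 0.3178, 0.277]
orientation: [-0.484, -3.102, 0.002]
force: [-0.2, 0.4, -0.5]
opening: 0.0276
gripper_force: 25.0
```

Run:
```python
from h import *
im=read_camera('side')['image'];cv2.imwrite('pics/g3.png',cv2.resize(im[160:420,40:340,::-1],None,fx=2,fy=2,interpolation=2))
st()
```

```text
t 6.7 rack XYZ mm [-91.3 556.  276. ] rot err deg [0.15 0.15 0.12] F [-0.9 -0.6 -2.8] open 27.6 25.0 q6 -0.79
```

View pics/g3.png

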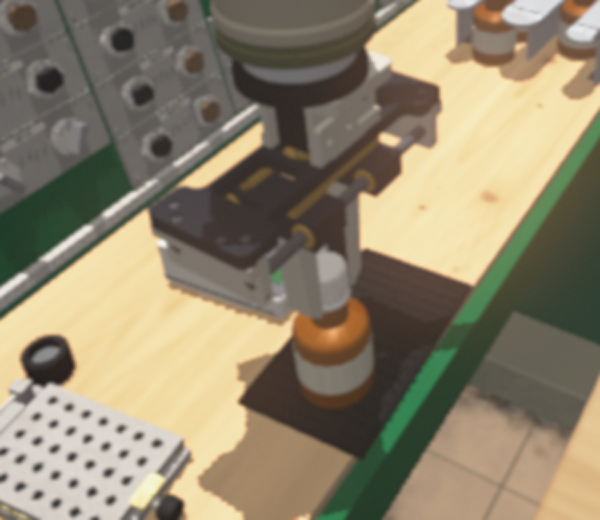

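The white bottle is upright over the far half of the mat, base near crop (335,385). I lower it the last few millimetres.

Request:
{"api": "arm_command", "payload": {
  "increments": [
    [0,0,0.01,0,0,0],
    [0,0,0.02,0,0,0],
    [0,0,0.025,0,0,0],
    [0,0,0.025,0,0,0],
    [0,0,0.025,0,0,0]
  ]
}}

```text
t: 7.32
tool_pos: [0.513, 0.3186, 0.2744]
orientation: [0.483, 3.104, 0.0]
force: [0.7, 0.3, -1.2]
opening: 0.0275
gripper_force: 25.0
```

```bash
python3 -c "
from h import *
st()"
```

```text
t 7.33 rack XYZ mm [-90.7 557.  274.4] rot err deg [-0.02 -0.02  0.09] F [ 0.7  0.3 -1.2] open 27.5 25.0 q6 -0.79
```

Request:
{"api": "arm_command", "payload": {
  "increments": [
    [0,0,0.005,0,0,0],
    [0,0,0.01,0,0,0],
    [0,0,0.01,0,0,0],
    [0,0,0.01,0,0,0],
    [0,0,0.01,0,0,0]
  ]
}}

```text
t: 7.95
tool_pos: [0.5133, 0.3186, 0.2744]
orientation: [0.483, 3.102, 0.001]
force: [-4.5, -2.6, 12.5]
opening: 0.0274
gripper_force: 25.0
```

```bash
python3 -c "
from h import *
st()"
```

```text
t 7.95 rack XYZ mm [-90.4 557.2 274.4] rot err deg [-0.07 -0.09  0.09] F [-4.5 -2.6 12.5] open 27.4 25.0 q6 -0.79
```

Request:
{"api": "arm_command", "payload": {
  "increments": [
    [0,0,-0.005,0,0,0],
    [0,0,-0.005,0,0,0],
    [0,0,-0.005,0,0,0],
    [0,0,-0.05,0,0,0],
    [0,0,-0.2,0,0,0]
  ],
  "fingers": 0.05
}}

```text
t: 8.57
tool_pos: [0.5121, 0.3181, 0.3108]
orientation: [-0.483, -3.101, 0.004]
force: [0.3, -0.6, 0.3]
opening: 0.044
gripper_force: 0.0
```

Request:
{"api": "arm_command", "payload": {
  "increments": [
    [0,0,-0.2,0,0,0],
    [-0.02,-0.1,-0.27,0,0,0],
    [-0.07,-0.35,-0.27,0,0,0],
    [-0.12,-0.65,-0.27,0,0,0],
    [-0.17,-0.96,-0.27,0,0,0]
  ]
}}

```text
t: 9.2
tool_pos: [0.4865, 0.1241, 0.3669]
orientation: [0.481, 3.103, 0.0]
force: [0.9, -0.0, 0.7]
opening: 0.0442
gripper_force: 0.0
```

Request:
{"api": "arm_command", "payload": {
  "increments": [
    [-0.05,-0.3,0,0,0,0],
    [-0.08,-0.6,0,0,0,0],
    [-0.08,-0.85,0,0,0,0],
    [-0.08,-0.96,0,0,0,0],
    [-0.08,-0.96,0,0,0,0]
  ]
}}

```text
t: 9.82
tool_pos: [0.4435, -0.0635, 0.3668]
orientation: [0.488, 3.102, -0.0]
force: [0.4, -0.4, 0.3]
opening: 0.0441
gripper_force: 0.0
```

Run:
```python
from h import *
c=read_camera('top');r=blob(c,*HSV['white'],(120,200,185,245));p=ray(c,r[0],.114);print(r,p,rk(p))
cv2.imwrite('pics/g4.png',cv2.resize(c['image'][120:290,110:430,::-1],None,fx=2.4,fy=2.4,interpolation=2))
st()
```

```text
(array([128.24561404, 209.0877193 ]), array([  3,  18,  12,  13, 114], dtype=int32)) [0.5116317  0.32004038] [-0.09242149  0.55801523]
t 9.88 rack XYZ mm [-41.4 172.8 366.7] rot err deg [-0.02 -0.05  0.2 ] F [-0.1 -0.2  0.1] open 44.2 0.0 q6 -1.51
```

View pics/g4.png

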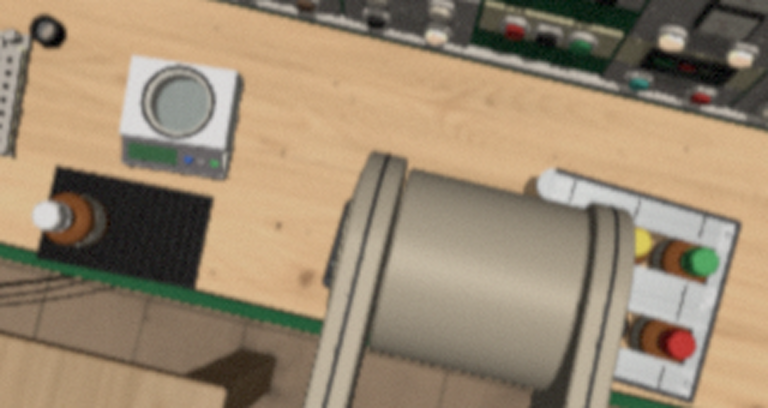

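White stands on the mat (cap at crop (47,216)), upright. Next is the black bottle.

Request:
{"api": "arm_command", "payload": {
  "increments": [
    [0,-0.2,0,0,0,0],
    [0,-0.45,0,0,0,0],
    [0,-0.7,0,0,0,0],
    [0,-0.865,0,0,0,0],
    [0,-0.865,0,0,0,0]
  ]
}}

```text
t: 10.5
tool_pos: [0.3913, -0.2277, 0.3663]
orientation: [0.486, 3.104, -0.0]
force: [-0.6, 0.9, -0.6]
opening: 0.044
gripper_force: 0.0
```

Request:
{"api": "arm_command", "payload": {
  "increments": [
    [0,0,0.1,0,0,0],
    [0,0,0.22,0,0,0],
    [0,0,0.34,0,0,0],
    [0,0,0.45,0,0,0],
    [0,0,0.485,0,0,0]
  ]
}}

```text
t: 11.12
tool_pos: [0.3916, -0.2252, 0.2678]
orientation: [-0.48, -3.103, -0.003]
force: [-0.3, 0.1, -0.0]
opening: 0.0443
gripper_force: 0.0
```

Run:
```python
from h import *
st()
```

```text
t 11.12 rack XYZ mm [-42.    2.  267.8] rot err deg [-0.08  0.13 -0.01] F [-0.3  0.1 -0. ] open 44.3 0.0 q6 -1.9
```

Request:
{"api": "arm_command", "payload": {
  "increments": [
    [0,0,0,0,0,0],
    [0,0,0,0,0,0],
    [0,0,0,0,0,0],
    [0,0,0,0,0,0],
    [0,0,-0.01,0,0,0]
  ],
  "fingers": 1
}}

```text
t: 11.75
tool_pos: [0.3911, -0.227, 0.2712]
orientation: [-0.484, -3.104, -0.0]
force: [0.2, 0.1, -1.3]
opening: 0.0275
gripper_force: 25.0
```

```bash
python3 -c "
from h import *
st()"
```

```text
t 11.75 rack XYZ mm [-4.190e+01  1.000e-01  2.712e+02] rot err deg [-0.01  0.01  0.11] F [ 0.2  0.1 -1.3] open 27.5 25.0 q6 -1.9
```

Request:
{"api": "arm_command", "payload": {
  "increments": [
    [0,0.12,0,0,0,0],
    [0,0.3,0,0,0,0],
    [0,0.5,0,0,0,0],
    [0,0.7,0,0,0,0],
    [0,0.85,0,0,0,0]
  ]
}}

```text
t: 12.38
tool_pos: [0.4429, -0.0636, 0.2708]
orientation: [-0.482, -3.104, -0.0]
force: [0.2, -0.9, -1.4]
opening: 0.0273
gripper_force: 25.0
```

Request:
{"api": "arm_command", "payload": {
  "increments": [
    [0,0,0,0,0,0],
    [0,0,-0.06,0,0,0],
    [0,0,-0.16,0,0,0],
    [0,0,-0.26,0,0,0],
    [0,0,-0.32,0,0,0]
  ]
}}

```text
t: 13.0
tool_pos: [0.443, -0.0661, 0.337]
orientation: [0.485, 3.102, -0.001]
force: [-0.1, 0.0, -2.2]
opening: 0.0272
gripper_force: 25.0
```

```bash
python3 -c "
from h import *
st()"
```

```text
t 13.0 rack XYZ mm [-41.  169.2 337. ] rot err deg [ 0.01 -0.12  0.18] F [-0.1  0.  -2.2] open 27.2 25.0 q6 -1.52
```

Request:
{"api": "arm_command", "payload": {
  "increments": [
    [0.02,0.15,0,0,0,0],
    [0.05,0.36,0,0,0,0],
    [0.08,0.58,0,0,0,0],
    [0.11,0.8,0,0,0,0],
    [0.13,0.98,0,0,0,0]
  ]
}}

```text
t: 13.62
tool_pos: [0.4779, 0.1305, 0.3354]
orientation: [0.484, 3.104, -0.0]
force: [0.1, 0.3, -2.1]
opening: 0.0274
gripper_force: 25.0
```

Request:
{"api": "arm_command", "payload": {
  "increments": [
    [0.03,0.2,0,0,0,0],
    [0.06,0.38,0,0,0,0],
    [0.085,0.53,0,0,0,0],
    [0.085,0.53,0,0,0,0],
    [0.085,0.53,0,0,0,0]
  ]
}}

```text
t: 14.25
tool_pos: [0.4938, 0.2348, 0.3349]
orientation: [-0.484, -3.104, 0.001]
force: [-0.9, 0.5, -2.0]
opening: 0.0271
gripper_force: 25.0
```

Request:
{"api": "arm_command", "payload": {
  "increments": [
    [0,0,0.08,0,0,0],
    [0,0,0.17,0,0,0],
    [0,0,0.25,0,0,0],
    [0,0,0.29,0,0,0],
    [0,0,0.3,0,0,0]
  ]
}}

```text
t: 14.88
tool_pos: [0.4937, 0.2356, 0.2745]
orientation: [-0.483, -3.103, 0.001]
force: [-0.1, -0.4, -1.0]
opening: 0.0273
gripper_force: 25.0
```

Request:
{"api": "arm_command", "payload": {
  "increments": [
    [0,0,0.005,0,0,0],
    [0,0,0.01,0,0,0],
    [0,0,0.01,0,0,0],
    [0,0,0.01,0,0,0],
    [0,0,0.01,0,0,0]
  ]
}}

```text
t: 15.5
tool_pos: [0.4941, 0.2358, 0.2742]
orientation: [0.483, 3.103, 0.001]
force: [-0.8, -1.0, 6.7]
opening: 0.0273
gripper_force: 25.0
```

```bash
python3 -c "
from h import *
st()"
```

```text
t 15.5 rack XYZ mm [-83.7 472.4 274.2] rot err deg [-0.05 -0.07  0.09] F [-0.8 -1.   6.7] open 27.3 25.0 q6 -0.91
```

Request:
{"api": "arm_command", "payload": {
  "increments": [
    [0,0,-0.003,0,0,0],
    [0,0,-0.003,0,0,0],
    [0,0,-0.003,0,0,0],
    [0,0,-0.05,0,0,0],
    [0,0,-0.2,0,0,0]
  ],
  "fingers": 0.05
}}

```text
t: 16.12
tool_pos: [0.493, 0.2354, 0.3121]
orientation: [-0.483, -3.101, 0.003]
force: [0.1, -0.8, -0.4]
opening: 0.044
gripper_force: 0.0
```

Request:
{"api": "arm_command", "payload": {
  "increments": [
    [0,0,-0.2,0,0,0],
    [-0.02,-0.1,-0.27,0,0,0],
    [-0.07,-0.35,-0.27,0,0,0],
    [-0.12,-0.62,-0.27,0,0,0],
    [-0.16,-0.9,-0.27,0,0,0]
  ]
}}

```text
t: 16.75
tool_pos: [0.4692, 0.0531, 0.368]
orientation: [0.482, 3.103, 0.0]
force: [0.8, -0.1, -0.2]
opening: 0.0443
gripper_force: 0.0
```

Request:
{"api": "arm_command", "payload": {
  "increments": [
    [-0.04,-0.2,0,0,0,0],
    [-0.05,-0.4,0,0,0,0],
    [-0.05,-0.6,0,0,0,0],
    [-0.05,-0.8,0,0,0,0],
    [-0.05,-1.0,0,0,0,0]
  ]
}}

```text
t: 17.38
tool_pos: [0.4178, -0.1403, 0.368]
orientation: [0.483, 3.103, -0.001]
force: [-0.6, -0.5, 0.4]
opening: 0.0445
gripper_force: 0.0
```

Request:
{"api": "arm_command", "payload": {
  "increments": [
    [0,-0.25,0,0,0,0],
    [0,-0.5,0,0,0,0],
    [0,-0.7,0,0,0,0],
    [0,-0.8,0,0,0,0],
    [0,-0.8,0,0,0,0]
  ]
}}

```text
t: 18.0
tool_pos: [0.3692, -0.2926, 0.3677]
orientation: [0.487, 3.103, -0.001]
force: [-0.4, 0.6, -0.3]
opening: 0.0442
gripper_force: 0.0
```

Run:
```python
from h import *
c=read_camera('top');cv2.imwrite('pics/g5.png',cv2.resize(c['image'][120:290,110:430,::-1],None,fx=2.4,fy=2.4,interpolation=2))
st()
```

```text
t 18.05 rack XYZ mm [-42.9 -68.1 367.6] rot err deg [-0.01 -0.02  0.18] F [0.6 0.8 0.2] open 44.3 0.0 q6 -2.04
```

View pics/g5.png

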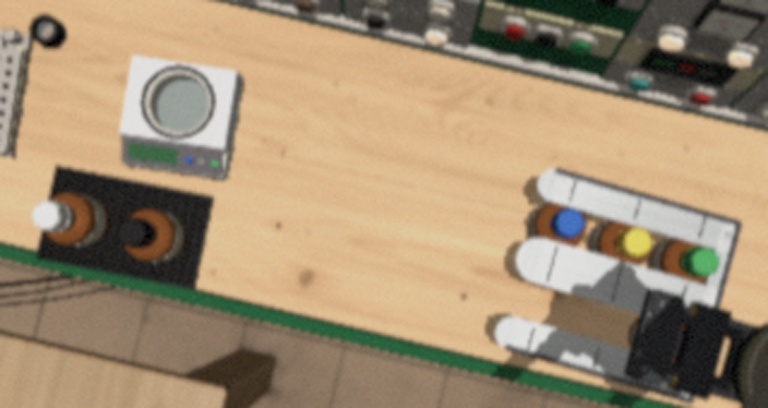

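White (47,216) and black (137,233) both stand on the mat. The gripper is above red, so I go down for it.

Request:
{"api": "arm_command", "payload": {
  "increments": [
    [-0.003,0,0.1,0,0,0],
    [-0.003,0,0.22,0,0,0],
    [-0.003,0,0.34,0,0,0],
    [-0.003,0,0.45,0,0,0],
    [-0.003,0,0.49,0,0,0]
  ]
}}

```text
t: 18.68
tool_pos: [0.3703, -0.2903, 0.268]
orientation: [-0.481, -3.103, -0.002]
force: [0.4, -1.0, 0.3]
opening: 0.0439
gripper_force: 0.0
```

Request:
{"api": "arm_command", "payload": {
  "increments": [
    [0,0,0,0,0,0],
    [0,0,0,0,0,0],
    [0,0,0,0,0,0],
    [0,0,0,0,0,0],
    [0,0,-0.01,0,0,0]
  ],
  "fingers": 1
}}

```text
t: 19.3
tool_pos: [0.3701, -0.2916, 0.2711]
orientation: [-0.483, -3.104, -0.0]
force: [-0.0, -0.6, -2.0]
opening: 0.0274
gripper_force: 25.0
```

```bash
python3 -c "
from h import *
st()"
```

```text
t 19.3 rack XYZ mm [-42.4 -67.8 271.1] rot err deg [-0.01  0.02  0.1 ] F [-0.  -0.6 -2. ] open 27.4 25.0 q6 -2.04
```

Request:
{"api": "arm_command", "payload": {
  "increments": [
    [0,0.12,0,0,0,0],
    [0,0.3,0,0,0,0],
    [0,0.5,0,0,0,0],
    [0,0.7,0,0,0,0],
    [0,0.85,0,0,0,0]
  ]
}}

```text
t: 19.92
tool_pos: [0.4218, -0.1282, 0.2707]
orientation: [-0.482, -3.103, -0.001]
force: [0.6, 0.2, -2.4]
opening: 0.0277
gripper_force: 25.0
```

Request:
{"api": "arm_command", "payload": {
  "increments": [
    [0,0.15,0,0,0,0],
    [0,0.27,0,0,0,0],
    [0,0.34,0,0,0,0],
    [0,0.34,-0.03,0,0,0],
    [0,0.34,-0.1,0,0,0]
  ]
}}

```text
t: 20.55
tool_pos: [0.4421, -0.0654, 0.2912]
orientation: [-0.483, -3.102, 0.0]
force: [0.0, -0.2, -2.3]
opening: 0.0272
gripper_force: 25.0
```

Request:
{"api": "arm_command", "payload": {
  "increments": [
    [0,0,-0.1,0,0,0],
    [0,0,-0.2,0,0,0],
    [-0.03,0.1,-0.25,0,0,0],
    [-0.1,0.3,-0.25,0,0,0],
    [-0.17,0.55,-0.25,0,0,0]
  ]
}}

```text
t: 21.18
tool_pos: [0.5093, 0.0289, 0.343]
orientation: [0.487, 3.101, -0.001]
force: [0.5, -0.3, -2.7]
opening: 0.0275
gripper_force: 25.0
```

Request:
{"api": "arm_command", "payload": {
  "increments": [
    [-0.08,0.25,0,0,0,0],
    [-0.16,0.5,0,0,0,0],
    [-0.24,0.75,0,0,0,0],
    [-0.3,0.95,0,0,0,0],
    [-0.317,1.0,0,0,0,0]
  ]
}}

```text
t: 21.8
tool_pos: [0.6306, 0.2017, 0.3418]
orientation: [0.482, 3.104, 0.001]
force: [0.3, 0.4, -2.1]
opening: 0.0274
gripper_force: 25.0
```

Request:
{"api": "arm_command", "payload": {
  "increments": [
    [0,0.035,0,0,0,0],
    [0,0.035,0,0,0,0],
    [0,0.035,0,0,0,0],
    [0,0.035,0,0,0,0],
    [0,0.035,0,0,0,0]
  ]
}}

```text
t: 22.42
tool_pos: [0.6316, 0.2071, 0.3413]
orientation: [0.484, 3.104, 0.0]
force: [-0.7, 0.3, -2.4]
opening: 0.0275
gripper_force: 25.0
```

Run:
```python
from h import *
c=read_camera('side');cv2.imwrite('pics/g6.png',cv2.resize(c['image'][150:330,90:290,::-1],None,fx=3.2,fy=3.2,interpolation=2))
st()
```

```text
t 22.48 rack XYZ mm [ 56.1 486.7 341.2] rot err deg [ 0.   -0.    0.11] F [-1.  -1.1 -1.9] open 27.3 25.0 q6 -1.02
```

View pics/g6.png

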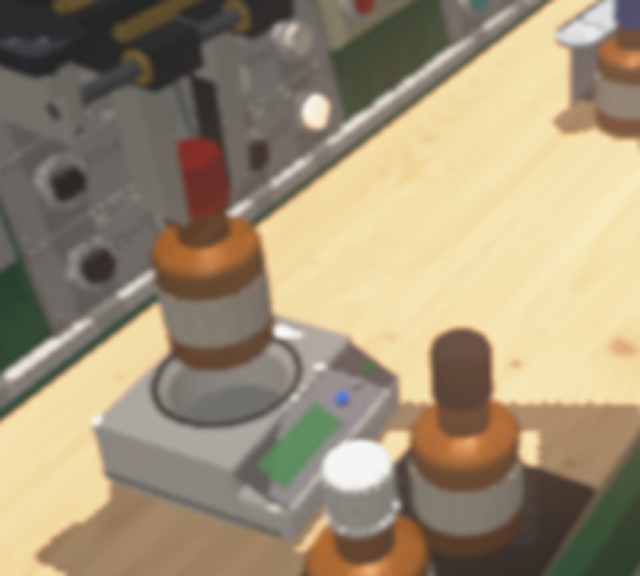

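Red is upright directly above the well (rim ellipse at crop (227,380)). I lower it in stages and watch the force.

Request:
{"api": "arm_command", "payload": {
  "increments": [
    [0.003,0,0.04,0,0,0],
    [0.003,0,0.08,0,0,0],
    [0.003,0,0.12,0,0,0],
    [0.003,0,0.15,0,0,0],
    [0.003,0,0.18,0,0,0]
  ]
}}

```text
t: 23.1
tool_pos: [0.6311, 0.2076, 0.3046]
orientation: [-0.483, -3.104, 0.0]
force: [-0.1, 0.9, -1.9]
opening: 0.0272
gripper_force: 25.0
```

```bash
python3 -c "
from h import *
st()"
```

```text
t 23.1 rack XYZ mm [ 55.4 487.  304.6] rot err deg [0.01 0.01 0.09] F [-0.1  0.9 -1.9] open 27.2 25.0 q6 -1.02
```

No contact, and it has entered the mouth.

Request:
{"api": "arm_command", "payload": {
  "increments": [
    [0,0,0.03,0,0,0],
    [0,0,0.06,0,0,0],
    [0,0,0.09,0,0,0],
    [0,0,0.11,0,0,0],
    [0,0,0.115,0,0,0]
  ]
}}

```text
t: 23.72
tool_pos: [0.631, 0.2076, 0.2817]
orientation: [-0.483, -3.104, 0.0]
force: [0.6, -0.0, -2.4]
opening: 0.0274
gripper_force: 25.0
```

Request:
{"api": "arm_command", "payload": {
  "increments": [
    [0,0,0.003,0,0,0],
    [0,0,0.006,0,0,0],
    [0,0,0.009,0,0,0],
    [0,0,0.012,0,0,0],
    [0,0,0.012,0,0,0]
  ]
}}

```text
t: 24.35
tool_pos: [0.6313, 0.2076, 0.2803]
orientation: [0.483, 3.104, 0.0]
force: [-1.2, -0.3, 2.5]
opening: 0.0274
gripper_force: 25.0
```

```bash
python3 -c "
from h import *
st()"
```

```text
t 24.35 rack XYZ mm [ 55.6 487.  280.3] rot err deg [-0.02 -0.04  0.1 ] F [-1.2 -0.3  2.5] open 27.4 25.0 q6 -1.02
```

The bottle meets the well floor exactly at the predicted height. I release it and go back to black.

Request:
{"api": "arm_command", "payload": {
  "increments": [
    [0,0,0,0,0,0],
    [0,0,0,0,0,0],
    [0,0,0,0,0,0],
    [0,0,-0.05,0,0,0],
    [0,0,-0.2,0,0,0]
  ],
  "fingers": 0.05
}}

```text
t: 24.98
tool_pos: [0.6304, 0.2075, 0.3184]
orientation: [-0.483, -3.101, 0.002]
force: [0.4, -0.1, -0.8]
opening: 0.0441
gripper_force: 0.0
```

Request:
{"api": "arm_command", "payload": {
  "increments": [
    [0,0,-0.22,0,0,0],
    [0.15,-0.02,-0.22,0,0,0],
    [0.4,-0.05,-0.22,0,0,0],
    [0.6,-0.074,-0.22,0,0,0],
    [0.7,-0.074,-0.22,0,0,0]
  ]
}}

```text
t: 25.6
tool_pos: [0.4916, 0.2365, 0.3647]
orientation: [0.482, 3.104, 0.001]
force: [-0.2, 0.8, -0.2]
opening: 0.0444
gripper_force: 0.0
```

Request:
{"api": "arm_command", "payload": {
  "increments": [
    [0,0,0,0,0,0],
    [0,0,0,0,0,0],
    [0,0,0,0,0,0],
    [0,0,0,0,0,0],
    [0,0,0,0,0,0]
  ]
}}

```text
t: 26.22
tool_pos: [0.4936, 0.2359, 0.3635]
orientation: [-0.484, -3.104, 0.0]
force: [0.2, 0.1, -0.0]
opening: 0.0442
gripper_force: 0.0
```

Run:
```python
from h import *
c=read_camera('side');cv2.imwrite('pics/g7.png',cv2.resize(c['image'][180:380,90:290,::-1],None,fx=2.5,fy=2.5,interpolation=2))
st()
```

```text
t 26.27 rack XYZ mm [-84.3 472.4 363.6] rot err deg [0.01 0.02 0.11] F [0.2 0.  0.2] open 44.0 0.0 q6 -0.91
```

View pics/g7.png

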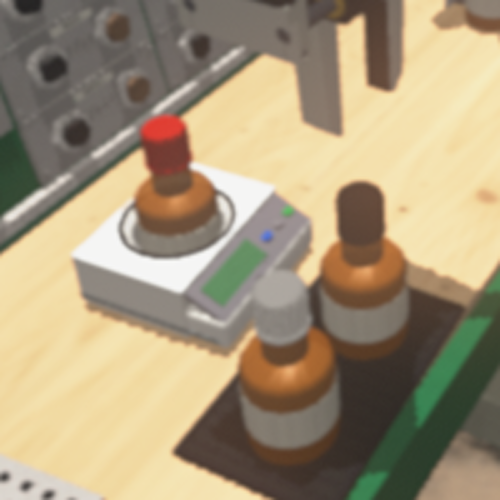

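Red is seated in the well with only its upper body above the rim, upright. Black and white are in place on the mat. Next I return black.

Request:
{"api": "arm_command", "payload": {
  "increments": [
    [0,0,0.1,0,0,0],
    [0,0,0.22,0,0,0],
    [0,0,0.34,0,0,0],
    [0,0,0.43,0,0,0],
    [0,0,0.45,0,0,0]
  ]
}}

```text
t: 26.9
tool_pos: [0.4925, 0.2358, 0.2714]
orientation: [-0.483, -3.101, 0.003]
force: [-0.4, -0.1, -0.3]
opening: 0.0439
gripper_force: 0.0
```

Request:
{"api": "arm_command", "payload": {
  "increments": [
    [0,0,0,0,0,0],
    [0,0,0,0,0,0],
    [0,0,0,0,0,0],
    [0,0,0,0,0,0],
    [0,0,-0.01,0,0,0]
  ],
  "fingers": 1
}}

```text
t: 27.52
tool_pos: [0.4931, 0.236, 0.2757]
orientation: [-0.483, -3.104, 0.0]
force: [-0.0, 0.1, -1.8]
opening: 0.0275
gripper_force: 25.0
```

```bash
python3 -c "
from h import *
st()"
```

```text
t 27.52 rack XYZ mm [-84.6 472.4 275.7] rot err deg [0.01 0.01 0.1 ] F [-0.   0.1 -1.8] open 27.5 25.0 q6 -0.91
```

Request:
{"api": "arm_command", "payload": {
  "increments": [
    [0,0,-0.05,0,0,0],
    [0,0,-0.15,0,0,0],
    [0,0,-0.25,0,0,0],
    [-0.02,-0.1,-0.3,0,0,0],
    [-0.05,-0.3,-0.3,0,0,0]
  ]
}}

```text
t: 28.15
tool_pos: [0.4847, 0.1754, 0.3374]
orientation: [0.48, 3.102, 0.001]
force: [-0.4, -0.7, -1.7]
opening: 0.0273
gripper_force: 25.0
```

Request:
{"api": "arm_command", "payload": {
  "increments": [
    [-0.05,-0.25,0,0,0,0],
    [-0.1,-0.5,0,0,0,0],
    [-0.15,-0.75,0,0,0,0],
    [-0.162,-0.9,0,0,0,0],
    [-0.162,-0.98,0,0,0,0]
  ]
}}

```text
t: 28.78
tool_pos: [0.4551, -0.0227, 0.3359]
orientation: [0.487, 3.104, -0.0]
force: [0.3, -0.4, -1.0]
opening: 0.027
gripper_force: 25.0
```

Request:
{"api": "arm_command", "payload": {
  "increments": [
    [0,-0.12,0,0,0,0],
    [0,-0.23,0,0,0,0],
    [0,-0.23,0,0,0,0],
    [0,-0.23,0,0,0,0],
    [0,-0.23,0,0,0,0]
  ]
}}

```text
t: 29.4
tool_pos: [0.442, -0.0638, 0.3357]
orientation: [-0.482, -3.104, -0.0]
force: [0.3, 1.3, -2.1]
opening: 0.0272
gripper_force: 25.0
```

```bash
python3 -c "
from h import *
st()"
```

```text
t 29.4 rack XYZ mm [-42.7 171.1 335.7] rot err deg [-0.02  0.01  0.04] F [ 0.3  1.3 -2.1] open 27.2 25.0 q6 -1.52
```

Request:
{"api": "arm_command", "payload": {
  "increments": [
    [-0.003,0,0.08,0,0,0],
    [-0.003,0,0.18,0,0,0],
    [-0.003,0,0.27,0,0,0],
    [-0.003,0,0.31,0,0,0],
    [-0.003,0,0.32,0,0,0]
  ]
}}

```text
t: 30.02
tool_pos: [0.4423, -0.0645, 0.271]
orientation: [-0.483, -3.103, -0.0]
force: [0.5, 0.3, -2.1]
opening: 0.0274
gripper_force: 25.0
```

Request:
{"api": "arm_command", "payload": {
  "increments": [
    [0,0,0,0,0,0],
    [0,0,0,0,0,0],
    [0,-0.05,0,0,0,0],
    [0,-0.12,0,0,0,0],
    [0,-0.2,0,0,0,0]
  ]
}}

```text
t: 30.65
tool_pos: [0.4299, -0.1039, 0.2718]
orientation: [0.483, 3.104, -0.0]
force: [-0.2, -0.7, -1.7]
opening: 0.0274
gripper_force: 25.0
```

```bash
python3 -c "
from h import *
st()"
```

```text
t 30.65 rack XYZ mm [-42.1 129.2 271.8] rot err deg [ 0.01 -0.01  0.1 ] F [-0.2 -0.7 -1.7] open 27.4 25.0 q6 -1.62
```

Request:
{"api": "arm_command", "payload": {
  "increments": [
    [0,-0.15,0,0,0,0],
    [0,-0.33,0,0,0,0],
    [0,-0.5,0,0,0,0],
    [0,-0.62,0,0,0,0],
    [0,-0.648,0,0,0,0]
  ]
}}

```text
t: 31.28
tool_pos: [0.3899, -0.2281, 0.2718]
orientation: [-0.488, -3.104, 0.001]
force: [-0.2, 0.3, -2.5]
opening: 0.0272
gripper_force: 25.0
```

Request:
{"api": "arm_command", "payload": {
  "increments": [
    [0,0,0,0,0,0],
    [0,0,0.003,0,0,0],
    [0,0,0.006,0,0,0],
    [0,0,0.01,0,0,0],
    [0,0,0.01,0,0,0]
  ]
}}

```text
t: 31.9
tool_pos: [0.3914, -0.226, 0.2708]
orientation: [0.482, 3.103, -0.001]
force: [-2.8, 1.7, 6.6]
opening: 0.0271
gripper_force: 25.0
```

```bash
python3 -c "
from h import *
st()"
```

```text
t 31.9 rack XYZ mm [-41.9   1.1 270.8] rot err deg [ 0.01 -0.06  0.04] F [-2.8  1.7  6.6] open 27.1 25.0 q6 -1.9
```

Request:
{"api": "arm_command", "payload": {
  "increments": [
    [0,0,-0.005,0,0,0],
    [0,0,-0.005,0,0,0],
    [0,0,-0.005,0,0,0],
    [0,0,-0.05,0,0,0],
    [0,0,-0.2,0,0,0]
  ],
  "fingers": 0.05
}}

```text
t: 32.52
tool_pos: [0.3902, -0.2258, 0.3089]
orientation: [-0.483, -3.101, -0.003]
force: [-0.1, 0.5, 0.6]
opening: 0.044
gripper_force: 0.0
```

Request:
{"api": "arm_command", "payload": {
  "increments": [
    [0,0,-0.22,0,0,0],
    [0.01,0.1,-0.27,0,0,0],
    [0.03,0.35,-0.27,0,0,0],
    [0.05,0.6,-0.27,0,0,0],
    [0.07,0.86,-0.27,0,0,0]
  ]
}}

```text
t: 33.15
tool_pos: [0.4299, -0.0568, 0.3647]
orientation: [0.484, 3.103, -0.0]
force: [1.0, -0.3, -0.6]
opening: 0.0442
gripper_force: 0.0
```

Request:
{"api": "arm_command", "payload": {
  "increments": [
    [0.02,0.2,0,0,0,0],
    [0.04,0.4,0,0,0,0],
    [0.06,0.6,0,0,0,0],
    [0.08,0.8,0,0,0,0],
    [0.1,1.0,0,0,0,0]
  ]
}}

```text
t: 33.78
tool_pos: [0.4717, 0.1398, 0.3645]
orientation: [0.483, 3.103, 0.0]
force: [0.8, 0.1, -0.4]
opening: 0.0438
gripper_force: 0.0
```

Request:
{"api": "arm_command", "payload": {
  "increments": [
    [0.03,0.25,0,0,0,0],
    [0.05,0.5,0,0,0,0],
    [0.075,0.75,0,0,0,0],
    [0.075,0.92,0,0,0,0],
    [0.075,0.92,0,0,0,0]
  ]
}}

```text
t: 34.4
tool_pos: [0.5132, 0.3202, 0.3638]
orientation: [-0.479, -3.105, -0.0]
force: [0.4, -0.9, 0.8]
opening: 0.044
gripper_force: 0.0
```

Run:
```python
from h import *
c=read_camera('side');cv2.imwrite('pics/g8.png',cv2.resize(c['image'][100:220,240:380,::-1],None,fx=3.5,fy=3.5,interpolation=2))
st()
```

```text
t 34.45 rack XYZ mm [-90.7 557.4 363.7] rot err deg [0.03 0.01 0.  ] F [ 0.2 -0.8 -0.2] open 44.1 0.0 q6 -0.79
```

View pics/g8.png

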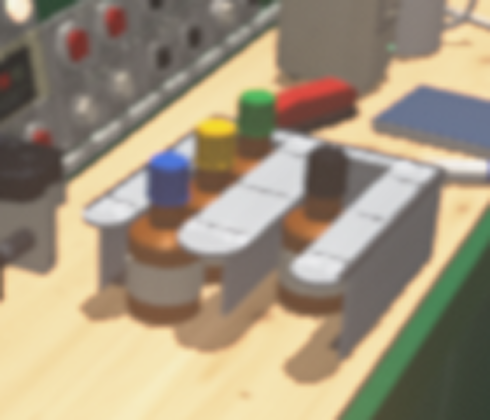

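Black stands upright at the middle place (crop (325,180)), and the other lane is untouched. Now white.

Request:
{"api": "arm_command", "payload": {
  "increments": [
    [0,0,0.1,0,0,0],
    [0,0,0.22,0,0,0],
    [0,0,0.34,0,0,0],
    [0,0,0.43,0,0,0],
    [0,0,0.45,0,0,0]
  ]
}}

```text
t: 35.08
tool_pos: [0.5125, 0.3173, 0.2716]
orientation: [-0.484, -3.101, 0.003]
force: [0.6, 0.2, 0.1]
opening: 0.0443
gripper_force: 0.0
```

Request:
{"api": "arm_command", "payload": {
  "increments": [
    [0,0,0,0,0,0],
    [0,0,0,0,0,0],
    [0,0,0,0,0,0],
    [0,0,0,0,0,0],
    [0,0,-0.01,0,0,0]
  ],
  "fingers": 1
}}

```text
t: 35.7
tool_pos: [0.5131, 0.3183, 0.2757]
orientation: [-0.483, -3.104, 0.0]
force: [0.9, 0.4, -0.6]
opening: 0.0275
gripper_force: 25.0
```

```bash
python3 -c "
from h import *
st()"
```

```text
t 35.7 rack XYZ mm [-90.5 556.8 275.7] rot err deg [0.   0.01 0.09] F [ 0.9  0.4 -0.6] open 27.5 25.0 q6 -0.79
```

Request:
{"api": "arm_command", "payload": {
  "increments": [
    [0,0,-0.05,0,0,0],
    [0,0,-0.15,0,0,0],
    [0,0,-0.25,0,0,0],
    [-0.02,-0.1,-0.3,0,0,0],
    [-0.05,-0.3,-0.3,0,0,0]
  ]
}}

```text
t: 36.33
tool_pos: [0.505, 0.2586, 0.3391]
orientation: [0.48, 3.101, 0.004]
force: [0.5, -1.6, -0.4]
opening: 0.0274
gripper_force: 25.0
```

Request:
{"api": "arm_command", "payload": {
  "increments": [
    [-0.05,-0.25,0,0,0,0],
    [-0.1,-0.5,0,0,0,0],
    [-0.15,-0.7,0,0,0,0],
    [-0.19,-0.88,0,0,0,0],
    [-0.195,-0.98,0,0,0,0]
  ]
}}

```text
t: 36.95
tool_pos: [0.4822, 0.0578, 0.3376]
orientation: [0.485, 3.101, 0.0]
force: [0.3, 0.3, -1.5]
opening: 0.0275
gripper_force: 25.0
```

Request:
{"api": "arm_command", "payload": {
  "increments": [
    [0,-0.2,0,0,0,0],
    [0,-0.4,0,0,0,0],
    [0,-0.6,0,0,0,0],
    [0,-0.65,0,0,0,0],
    [0,-0.65,0,0,0,0]
  ]
}}

```text
t: 37.58
tool_pos: [0.4428, -0.0646, 0.3369]
orientation: [0.485, 3.102, 0.0]
force: [0.4, -0.3, -1.9]
opening: 0.0273
gripper_force: 25.0
```

```bash
python3 -c "
from h import *
st()"
```

```text
t 37.58 rack XYZ mm [-41.8 170.6 336.9] rot err deg [-0.03 -0.1   0.18] F [ 0.4 -0.3 -1.9] open 27.3 25.0 q6 -1.52
```

Request:
{"api": "arm_command", "payload": {
  "increments": [
    [0,0,0.08,0,0,0],
    [0,0,0.18,0,0,0],
    [0,0,0.27,0,0,0],
    [0,0,0.31,0,0,0],
    [0,0,0.32,0,0,0]
  ]
}}

```text
t: 38.2
tool_pos: [0.4425, -0.0637, 0.2711]
orientation: [-0.481, -3.103, -0.0]
force: [0.1, -0.0, -1.5]
opening: 0.0274
gripper_force: 25.0
```

Request:
{"api": "arm_command", "payload": {
  "increments": [
    [0,0,0,0,0,0],
    [0,0,0,0,0,0],
    [0,-0.05,0,0,0,0],
    [0,-0.12,0,0,0,0],
    [0,-0.2,0,0,0,0]
  ]
}}

```text
t: 38.83
tool_pos: [0.43, -0.1036, 0.2718]
orientation: [0.483, 3.104, -0.0]
force: [0.4, -0.5, -1.3]
opening: 0.0273
gripper_force: 25.0
```

```bash
python3 -c "
from h import *
st()"
```

```text
t 38.83 rack XYZ mm [-42.2 129.5 271.8] rot err deg [ 0.01 -0.01  0.1 ] F [ 0.4 -0.5 -1.3] open 27.3 25.0 q6 -1.61
```

Request:
{"api": "arm_command", "payload": {
  "increments": [
    [0,-0.08,0,0,0,0],
    [0,-0.17,0,0,0,0],
    [0,-0.25,0,0,0,0],
    [0,-0.3,0,0,0,0],
    [0,-0.314,0,0,0,0]
  ]
}}

```text
t: 39.45
tool_pos: [0.4111, -0.1629, 0.2717]
orientation: [0.485, 3.104, 0.0]
force: [0.9, 0.9, -2.3]
opening: 0.0275
gripper_force: 25.0
```

Request:
{"api": "arm_command", "payload": {
  "increments": [
    [0,0,0,0,0,0],
    [0,0,0.003,0,0,0],
    [0,0,0.006,0,0,0],
    [0,0,0.01,0,0,0],
    [0,0,0.01,0,0,0]
  ]
}}

```text
t: 40.08
tool_pos: [0.4118, -0.1622, 0.2709]
orientation: [0.482, 3.103, -0.001]
force: [-2.4, 0.9, 8.4]
opening: 0.0273
gripper_force: 25.0
```

```bash
python3 -c "
from h import *
st()"
```

```text
t 40.08 rack XYZ mm [-41.8  68.2 270.9] rot err deg [ 0.01 -0.07  0.06] F [-2.4  0.9  8.4] open 27.3 25.0 q6 -1.75
```

Release, rise, and back away sideways so the top camera can see.

Request:
{"api": "arm_command", "payload": {
  "increments": [
    [0,0,-0.005,0,0,0],
    [0,0,-0.005,0,0,0],
    [0,0,-0.005,0,0,0],
    [0,0,-0.05,0,0,0],
    [0,0,-0.2,0,0,0]
  ],
  "fingers": 0.05
}}

```text
t: 40.7
tool_pos: [0.4106, -0.1619, 0.3089]
orientation: [-0.483, -3.101, -0.002]
force: [0.5, 0.2, 0.0]
opening: 0.0439
gripper_force: 0.0
```

Request:
{"api": "arm_command", "payload": {
  "increments": [
    [0,0,-0.2,0,0,0],
    [0,0.1,-0.35,0,0,0],
    [0,0.3,-0.4,0,0,0],
    [0,0.55,-0.4,0,0,0],
    [0,0.8,-0.4,0,0,0]
  ]
}}

```text
t: 41.32
tool_pos: [0.4602, -0.0085, 0.3909]
orientation: [0.484, 3.102, 0.0]
force: [0.5, -0.1, 0.3]
opening: 0.0443
gripper_force: 0.0
```

Request:
{"api": "arm_command", "payload": {
  "increments": [
    [0,0.25,0,0,0,0],
    [0,0.5,0,0,0,0],
    [0,0.7,0,0,0,0],
    [0,0.8,0,0,0,0],
    [0,0.8,0,0,0,0]
  ]
}}

```text
t: 41.95
tool_pos: [0.5086, 0.1432, 0.3899]
orientation: [-0.48, -3.104, 0.0]
force: [0.0, -0.7, 0.8]
opening: 0.0443
gripper_force: 0.0
```

Run:
```python
from h import *
c=read_camera('top');a=cv2.resize(c['image'][130:290,110:430,::-1],None,fx=2,fy=2,interpolation=2)
c=read_camera('side');b=cv2.resize(c['image'][90:330,100:400,::-1],(320,256),interpolation=2)
cv2.imwrite('pics/g9.png',np.vstack([a,np.hstack([b,cv2.resize(c['image'][100:220,240:390,::-1],(320,256),interpolation=2)])]))
st()
```

```text
t 42.05 rack XYZ mm [-41.6 387.2 389.7] rot err deg [0.04 0.01 0.11] F [ 0.1 -0.6  0.1] open 44.1 0.0 q6 -1.09
```

View pics/g9.png

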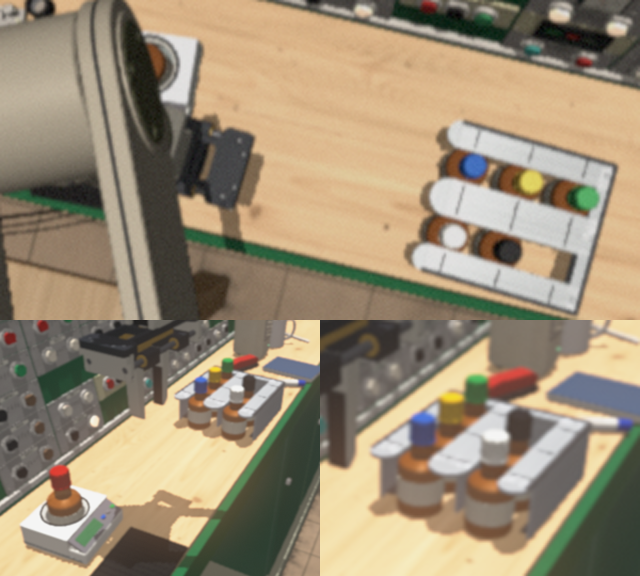

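White is back at full-image (337,248) and black at (364,255.5), both within about 1 px of where they started. Red is in the well and the other lane is unchanged.

```bash
python3 -c "
from plant import *
print(close_job())"
```

```text
the job is handed in; nothing more can be done
None
```

I handed the job in at about 42 s: the red bottle is fully down in the haze meter well, black and white are back in their places (within about 1 pixel in the last picture), and the other lane is untouched.

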